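Clip the hoist's snap hook to the square die

TASK

Get the square die ready for the hoist: take the larger of the two snap hooks out of its stand and press it from above onto the lifting bow of the square die (not the round one) until the bow has passed the sprung gate and the gate has sprung shut under it. Let go and leave the hook clipped to the bow.

Things in the scene. Friction and masses are not known exactly. Their poses are not given: they have to be found in the camera images.
- hook_grip (a point): Centre of the black grip (28 mm along x, 26 along y, 40 high) of the larger of two loose snap hooks: steel, 0.3 kg, 46 x 26 mm, upright, mouth down in a grey stand with a 22 mm high rim. Its feet end 92 mm below here, the ring on top 47 mm above. z up the hook, x across the mouth from leg to leg, y through its thickness. Either way round fits the bow. The smaller hook (100 mm tall) is a bystander.
- hook_bay (a point): Centre of the larger hook's bay, the window between its legs (24 mm wide in x, 46 mm high, open through the thickness), 53 mm below the grip's centre; same axes. The gate closes it below, 25 mm under this point; the bar of a bow belongs in it. Under the gate the feet flare to a 36 mm wide lead-in.
- gate (a joint): Angle of the larger hook's gate in rad: 0 shut, 1.5 swung fully up into the bay; it cannot open outwards. A dark steel flap 30 mm long, hinged in the -x leg and shut by a light spring; a bar pressing it from below opens it with about 2 to 6 N. It springs shut under the bar once the bar's centre is 32 mm above the gate, i.e. less than 46 mm below the grip's centre.
- eye (a point): Middle of the top bar of the lifting bow on the fixed square aluminium die (110 x 110 x 50 mm). The bow is an upside-down U of 8 mm round bar, its bar along y, its centre 54 mm above the die's top, 64 mm clear between the uprights. With the hook's y along the bar and its feet on the die, the grip's centre is 38 mm above this point. A round die with the same bow is a bystander.
Not all that is in view belongs to the job. Leave any red look-alike of the part that bears hook_grip alone. Leave any red or turquoise look-alike of the part that bears eye alone.

How it is judged:
On the way:
1. the bow's bar has pushed the larger hook's gate open from below (value of joint gate above 0.4 rad and horizontal distance between hook_grip and eye below 0.035 m and distance between hook_grip and eye below 0.1 m).
At the end, for the whole second after the job is handed in: The middle of the square die's bow bar lies in the larger hook's bay (within 20 mm of the bay's centre across the mouth, 40 mm through the thickness, 25 mm along the hook), and the gate is shut to within 0.12 rad and at rest. The hook may stand or lean (value of joint gate below 0.12 rad and x of eye in the frame of hook_bay between -0.02 and 0.02 m and y of eye in the frame of hook_bay between -0.04 and 0.04 m and z of eye in the frame of hook_bay between -0.025 and 0.025 m and distance of eye from where it was at the start of the episode below 0.01 m and velocity of joint gate between -0.5 and 0.5 rad/s); the robot touches nothing.
It also fails if it takes over 42 s, if anything falls off the work surface, if the arm or the gripper's body presses on something with over 40 N, if the wrist force passes 120 N, or if a joint passes its speed limit or range.

ROBOT

A 6-joint arm with a two-finger parallel gripper is mounted at the origin on the work surface. World frame = base frame: x ahead of the robot, y to its left, z up, the work surface at z = 0. Lengths are in m, angles in rad, forces in N, time in s.
With the tool pointing down it reaches from about 0.35 to 0.975 m from the base axis. Payload 7.1 kg.
Tool frame: the origin (TCP) lies at the very end of the fingers, on their centre line; the grasp point (between the pads) lies 19 mm behind it (robot.tcp_to_grasp is the distance from the TCP to the grasp point, in m); x points along the fingers, z is the direction in which the jaws open and shut, and the axes are right-handed (so a half turn about x gives the same grasp; the last joint's range is limited). The gripper opens to 88 mm and grips with 3 to 60 N. Pads are 20 mm wide; open, the fingers measure 115 mm over their backs; the gripper's body (75 mm by 178 mm) begins 61 mm behind the grasp point.
Start: joints at [1.16, 0.423, 1.63, -0, 1.089, -0.019], TCP at [0.239, 0.578, 0.223] pointing down, gripper open.
Joint ranges: [-3, 3], [-0.9, 2.11], [0.09, 2.58], [-1.31, 4.45], [0.11, 2.69], [-2.54, 2.54]. Speed limits (rad/s): [2.39, 2.39, 3.01, 3.14, 3.14, 3.14].

INTERFACE

Orientations are given as a unit quaternion [x, y, z, w].
In Python, from cell import monitor, viewer, ticket, robot gives the robot as it stands.
- The arm moves only by the shell command python3 -m jog 'ROWS' [FORCE]. ROWS is JSON, a list of rows, each a list of 7 numbers: the shift along the tool's x, y, z in cm, then the turn, a rotation vector about the tool's x, y, z in rad, then the opening, from 0 (shut) to 1 (fully open). In form: [[dx, dy, dz, ax, ay, az, hand], ...]. A call has 1 to 8 rows; each row shifts and turns the commanded pose from where the row before left it, along the tool's axes as they then stand; what a row does not reach is not made up. A row lasts 1/12 s, in which the tool goes at most 41.7 mm and 7.16 degrees, less where a joint would pass 70% of its speed; a pose out of reach is approached as far as the arm can. A call is refused whole if a number of a shift passes 4.17 or a number of a turn 0.125, either way. A call with a gripper value outside its range is refused whole. The fingers move at their own pace and stop on an object; FORCE is the grip in N (left out, the last holds). Time passes only in rows, so rows that do not move let the fingers close. It gives the time, the measured TCP pose, the force and the opening at its end, in the units of the state.
- monitor.read_state(): the state, without advancing time (a new reading comes with each control period).
- viewer.read_camera(name): name is "scene" or "top"; returns a dict with "frame" (420x560x3 uint8, blue, green, red), "fx", "fy", "cx", "cy" (pixels), "k1" (the pictures are not rectified: a ray, as slopes to the right and down, at radius r is drawn at 1 + k1 r^2 times it, then the intrinsics apply), "R" (3x3) and "t" (3): a world point X has camera coordinates R X + t. Camera axes: x right, y down, z forward; pixel columns grow to the right and rows downward; lengths in m; the calibration is good to about 2 mm. A picture is of the moment at which its call begins. There is no depth.
- ticket.close_job(): hands the job in, once; it reports no verdict.
Trained networks look in the newest picture that a camera, given by its name, has taken for a name from the list of things; names that differ only in an ending like _2 or _b are one class to them, and where a whole thing is asked for, a point or a joint stands for the part that bears it (a point fixed in the world has none). Each returns a list of dicts, best first, with "conf" (0 to 1); they miss things now and then, are a little off and sometimes report something else, mostly with a low value. They report only what shows in the picture. A call takes as long as a camera call. They do not tell look-alikes from the thing itself.
- viewer.search_frame(label, camera): "xyz" ([x, y, z] in m, in world coordinates, good to about 4 mm: the middle of the surface that is visible of it).
- viewer.landmark_of(label, camera): "xyz" ([x, y, z] in m, in world coordinates, good to about 4 mm: a listed point, or the origin of a listed thing).
The state is a dict: "t": time; "qpos": joint angles; "joint_vel": joint speeds; "effort": joint torques, N m; "tool_pos": TCP position; "orientation": TCP orientation; "ft_force": force on the tool from outside, world axes, zero at the start; "ft_torque": the same for the moment, N m; "width": finger opening in m.
Only numpy, scipy, OpenCV 4.12 (cv2) and the standard library are available. Lean on these libraries where they do the work, as an engineer would, in place of code of your own. Each camera call takes 0.05 s, during which the arm holds its last target. There are 200 camera calls.

## Working session

There is one attempt and no reset: what is moved stays moved. The work goes in short steps, Python scripts to look and compute and a shell command to move; the robot and the scene stay as the last step left them, time stands still between calls to the robot, and variables do not carry over. Pictures are saved under pics/ and viewed, about 8 in all and at most 12, crops included, and the job is handed in when it is done.

```bash
mkdir -p pics
cat > look.py <<'E'
import cv2,sys
from cell import monitor,viewer
E
python3 - <<'E'
import cv2
from cell import monitor,viewer
for c in("scene","top"):
    d=viewer.read_camera(c); cv2.imwrite(f"pics/{c}0.png",d["frame"])
    print(c,d["fx"],d["fy"],d["cx"],d["cy"],d["k1"],d["R"],d["t"])
    for l in("hook_grip","hook_bay","eye","gate"):
        for f in(viewer.landmark_of,viewer.search_frame):
            try:print(l,f.__name__,f(l,c))
            except Exception as e:print(l,e)
s=monitor.read_state();print(s)
E
```

```text
scene 541.0794798007319 541.0794798007319 283.31532028903814 208.41105064314388 -0.077645189843673 [[ 0.73171604  0.68160757 -0.00165954]
 [ 0.56867331 -0.61181804 -0.54980847]
 [-0.37576895  0.40135994 -0.83528911]] [-0.24580286 -0.22476007  1.75459958]
hook_grip call [{'xyz': [0.3778, 0.3407, 0.0939], 'conf': 0.86}, {'xyz': [0.4776, 0.339, 0.0979], 'conf': 0.77}]
hook_grip call [{'xyz': [0.4865, 0.3305, 0.0801], 'conf': 0.9}, {'xyz': [0.3836, 0.3266, 0.0762], 'conf': 0.67}]
hook_bay call [{'xyz': [0.4781, 0.3343, 0.0537], 'conf': 0.83}, {'xyz': [0.3827, 0.3376, 0.0393], 'conf': 0.74}]
hook_bay call [{'xyz': [0.3847, 0.3227, 0.072], 'conf': 0.83}, {'xyz': [0.4851, 0.3255, 0.0894], 'conf': 0.55}]
eye call [{'xyz': [0.5639, -0.45, 0.1064], 'conf': 0.82}]
eye call [{'xyz': [0.5704, -0.4556, 0.0507], 'conf': 0.94}, {'xyz': [0.2631, -0.3566, 0.048], 'conf': 0.93}, {'xyz': [0.4703, -0.2819, 0.0479], 'conf': 0.62}]
gate it knows: eye, hook_bay, hook_grip
gate call []
top 525.6799123004024 525.6799123004024 272.45511192850654 210.59666381114727 -0.07206129667979468 [[ 0.02052102 -0.99959511
[... 957 characters left out ...]
knows: eye, hook_bay, hook_grip
gate call []
{'t': 0.8, 'qpos': array([ 1.15998457e+00,  4.23085345e-01,  1.62990271e+00,  1.81315502e-05,
        1.08860613e+00, -1.90211917e-02]), 'joint_vel': array([-0.00254274,  0.00042201,  0.00149201, -0.00044566, -0.00080487,
        0.0006721 ]), 'effort': array([-8.18445424e-04, -5.44509995e+01, -2.74037147e+01,  6.45141187e-02,
        1.66917150e-02, -2.33225407e-06]), 'tool_pos': array([0.238629  , 0.57763163, 0.22268315]), 'orientation': array([-0.39310755,  0.58776446,  0.39311653,  0.58775742]), 'ft_force': array([-0.8337323 , -0.65823707, -0.38591086]), 'ft_torque': array([ 0.00717102,  0.00442095, -0.01641074]), 'width': 0.08777615121881498}
```

View pics/scene0.png

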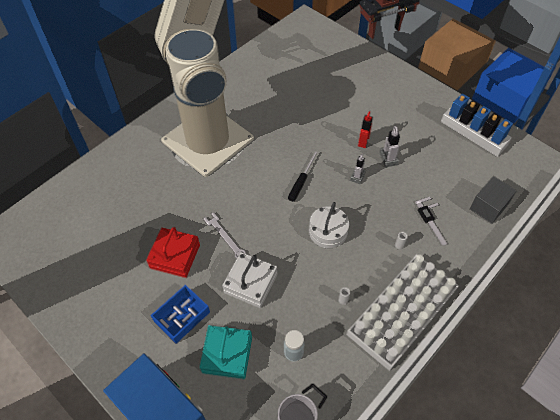

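View pics/top0.png

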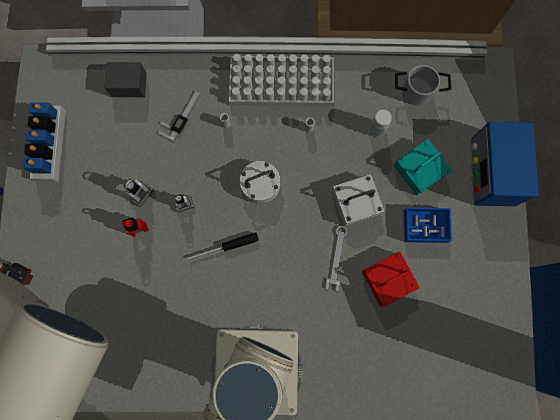

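Scene image: the candidates for the larger hook are grey at (393,145), the small grey hook at (360,167) and the red look-alike at (366,130). Candidates for the die are white square at (250,275), round at (328,225), red at (173,252) and turquoise at (226,350). In the top image the same things are: larger hook (137,190), small (181,202), red (133,226); white square die (357,200), round (260,180), red (390,278), turquoise (422,165). I choose the larger grey hook and the white square die. Next is a close crop to check the choice and get the yaw.

```bash
cat > cal.py <<'E'
import cv2,numpy as np
from cell import viewer
def K(d):
    return np.array([[d["fx"],0,d["cx"]],[0,d["fy"],d["cy"]],[0,0,1]]),np.array([d["k1"],0,0,0,0])
def proj(d,X):
    k,D=K(d);return cv2.projectPoints(np.float64(X).reshape(-1,3),cv2.Rodrigues(np.array(d["R"]))[0],np.float64(d["t"]),k,D)[0][:,0]
def at_z(d,uv,z):
    k,D=K(d);n=cv2.undistortPoints(np.float64(uv).reshape(-1,1,2),k,D)[:,0]
    R=np.array(d["R"]);c=-R.T@np.array(d["t"]);r=np.c_[n,np.ones(len(n))]@R
    return c+r*((z-c[2])/r[:,2])[:,None]
def crop(d,u,v,w,h,s,pts=None):
    m=d["frame"][v:v+h,u:u+w].copy();m=cv2.resize(m,None,fx=s,fy=s,interpolation=cv2.INTER_CUBIC)
    if pts is not None:
        for p in proj(d,pts):
            cv2.drawMarker(m,tuple(int(x) for x in ((p-[u,v]+.5)*s-.5)),(0,0,255),cv2.MARKER_CROSS,8,1)
    return m
E
python3 - <<'E'
import cv2,numpy as np
from cal import *
t=viewer.read_camera("top");s=viewer.read_camera("scene")
g=[[.478,.337,.097],[.478,.337,.144]];e=[[.465,-.266,.104]]
a=np.hstack([crop(t,107,165,66,50,6,g),crop(t,325,170,66,50,6,e)])
b=np.hstack([crop(s,360,120,66,50,6,g),crop(s,217,248,66,50,6,e)])
cv2.imwrite("pics/c1.png",np.vstack([a,b]))
E
```

```text
(no output)
```

View pics/c1.png

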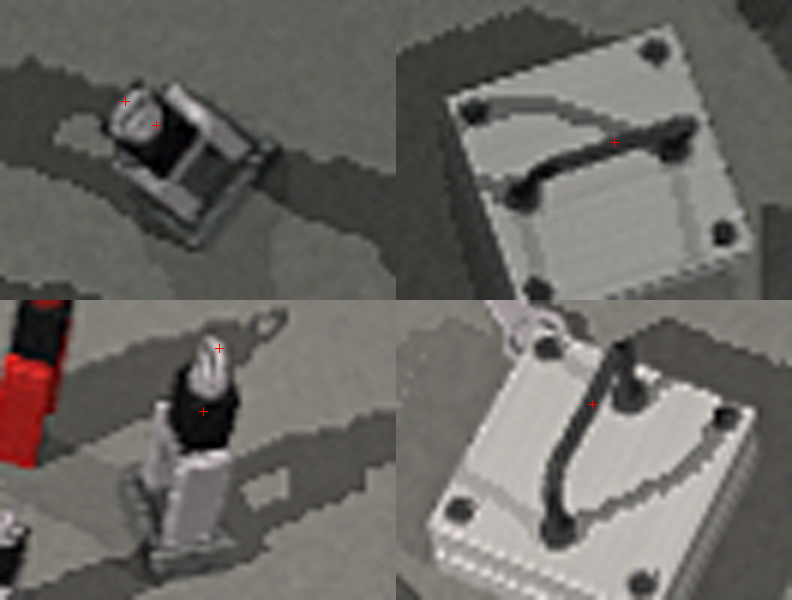

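Run:
```python
import cv2,numpy as np
from cal import *
from cell import monitor
from scipy.spatial.transform import Rotation as Ro
t=viewer.read_camera("top");s=viewer.read_camera("scene")
def tri(pt,ps):
    P=[np.c_[d["R"],d["t"]] for d in(t,s)];n=[cv2.undistortPoints(np.float64(p).reshape(1,1,2),*K(d)).reshape(2,1) for d,p in((t,pt),(s,ps))]
    X=cv2.triangulatePoints(P[0],P[1],*n)[:,0];return (X[:3]/X[3]).round(4)
print("ring",tri((129.2,183.7),(395,130.8)))
print("bar ends",tri((350,198.3),(255.2,255.5)),tri((374,190.8),(243.5,276)), tri((374,190.8),(255.2,255.5)),tri((350,198.3),(243.5,276)))
C=lambda a,b:(325+(a-396)/6,170+b/6)
die=at_z(t,[C(448,98),C(672,28),C(750,245)],.05);print("die corners",die.round(4));e=np.diff(die,axis=0)
print(np.hypot(*e[:,:2].T),np.degrees(np.arctan2(e[:,1],e[:,0])))
b=at_z(t,[(350,198.3),(374,190.8)],.104);print("bar at z",b.round(4),np.degrees(np.arctan2(*(b[1]-b[0])[1::-1])))
H=lambda a,b:(107+a/6,165+b/6)
st=at_z(t,[H(125,190),H(195,245),H(275,155)],.022);e=np.diff(st,axis=0);print("stand",st.round(4),np.hypot(*e[:,:2].T),np.degrees(np.arctan2(e[:,1],e[:,0])))
q=monitor.read_state();print(Ro.from_quat(q["orientation"]).as_matrix().round(3))
# overlay wireframe of hook for yaw -40
def box(o,yaw,x0,x1,y0,y1,z0,z1):
    P=np.array([[x,y,z] for x in(x0,x1) for y in(y0,y1) for z in(z0,z1)])
    return o+Ro.from_euler('z',yaw,degrees=True).apply(P)
E_=[(i,j) for i in range(8) for j in range(i) if bin(i^j).count('1')==1]
rows=[]
for yaw in(-34,-40,-46):
    o=np.array([.478,.337,.097]);r=[]
    for d,u,v in((t,107,165),(s,360,120)):
        m=crop(d,u,v,66,50,6)[:, :266 if d is s else 396]
        m=crop(d,u,v,44,50,6)
        for bb,c in((box(o,yaw,-.014,.014,-.013,.013,-.02,.02),(0,255,255)),(box(o,yaw,-.023,-.012,-.013,.013,-.092,-.025),(0,255,0)),(box(o,yaw,.012,.023,-.013,.013,-.092,-.025),(0,0,255))):
            p=((proj(d,bb)-[u,v]+.5)*6-.5).astype(int)
            for i,j in E_: cv2.line(m,tuple(map(int,p[i])),tuple(map(int,p[j])),c,1)
        r.append(m)
    rows.append(np.vstack(r))
cv2.imwrite("pics/c2.png",np.hstack(rows))
```

```text
ring [0.476  0.3374 0.1284]
bar ends [ 0.4535 -0.2362  0.0997] [ 0.474  -0.299   0.1016] [ 0.4707 -0.2742  0.169 ] [ 0.4567 -0.2611  0.0289]
die corners [[ 0.4951 -0.1999  0.05  ]
 [ 0.5295 -0.3018  0.05  ]
 [ 0.4297 -0.3355  0.05  ]]
[0.10760188 0.10530252] [ -71.35864885 -161.34921941]
bar at z [[ 0.4513 -0.2372  0.104 ]
 [ 0.4724 -0.3     0.104 ]] -71.46636372833257
stand [[0.4631 0.3709 0.022 ]
 [0.4376 0.336  0.022 ]
 [0.4808 0.3011 0.022 ]] [0.0432137  0.05558801] [-126.21387725  -38.90426767]
[[-0.    -0.924  0.382]
 [ 0.     0.382  0.924]
 [-1.     0.    -0.   ]]
```

View pics/c2.png

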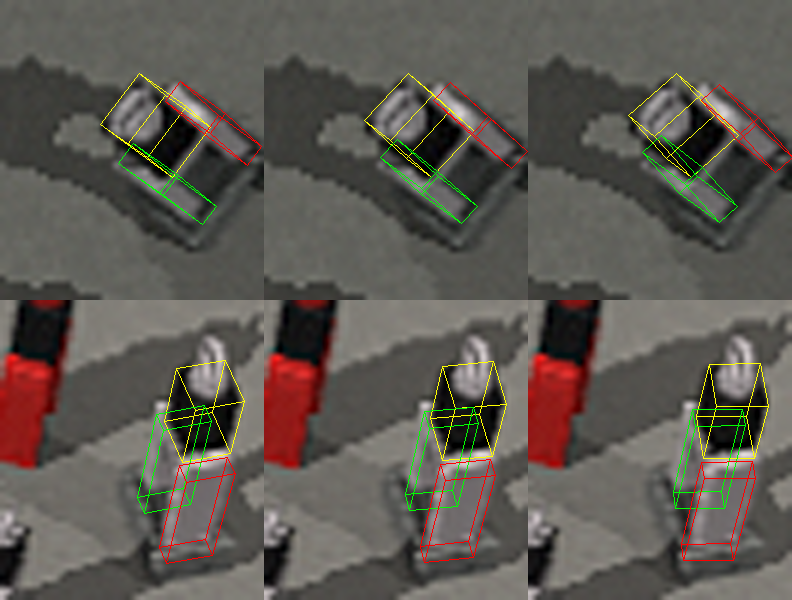

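The grey larger hook is confirmed: in the −40° overlay (middle column) the black grip at (420,125) and both legs match the wireframe, so hook x is at about −39°. The bow bar lies along −71.5°, centred near (0.463,−0.268,0.104). The jaws will go along hook y (51°).

```bash
cat > off.py <<'E'
import sys,numpy as np
from cell import monitor
from scipy.spatial.transform import Rotation as Ro
# usage: off.py x y z jawyaw_deg : remaining shift in tool axes [cm] after turning, and turn about tool x
x,y,z,w=map(float,sys.argv[1:5]);s=monitor.read_state()
R=Ro.from_quat(s["orientation"]).as_matrix();j=np.degrees(np.arctan2(R[1,2],R[0,2]))
a=np.radians(j-w);R2=R@Ro.from_rotvec([a,0,0]).as_matrix()
print("t",s["t"],"pos",s["tool_pos"].round(4),"jaw",j.round(2),"xaxis",R[:,0].round(3),"q",s["qpos"].round(2),"w",round(s["width"],4),"F",s["ft_force"].round(1))
print("turn",a.round(4),"shift cm after turn",(100*R2.T@(np.array([x,y,z])-s["tool_pos"])).round(2))
E
python3 -m jog '[[0,0,0,0.096,0,0,1],[0,0,0,0.096,0,0,1],[0,0,0,0.096,0,0,1],[0,-3.35,-0.39,0,0,0,1],[0,-3.35,-0.39,0,0,0,1],[0,-3.35,-0.39,0,0,0,1],[0,-3.35,-0.39,0,0,0,1],[0,-3.35,-0.39,0,0,0,1]]'; python3 off.py .475 .337 .076 51
```

```text
t: 1.67
tool_pos: [0.3574, 0.4561, 0.2228]
orientation: [-0.305, 0.638, 0.305, 0.638]
ft_force: [0.3, -0.7, -1.2]
width: 0.0874
t 1.6667 pos [0.3574 0.4561 0.2228] jaw 51.08 xaxis [ 0.  0. -1.] q [ 0.89  0.36  1.73 -0.    1.05 -0.01] w 0.0874 F [ 0.3 -0.7 -1.2]
turn 0.0014 shift cm after turn [ 14.68 -16.63  -1.86]
```

```bash
python3 -m jog '[[0,-3.3,-0.37,0,0,0,1],[0,-3.3,-0.37,0,0,0,1],[0,-3.3,-0.37,0,0,0,1],[0,-3.3,-0.37,0,0,0,1],[0,-3.43,-0.38,0,0,0,1],[4,0,0,0,0,0,1],[0,0,0,0,0,0,1],[0,0,0,0,0,0,1]]'; python3 off.py .475 .337 .076 51
python3 - <<'E'
import cv2,numpy as np
from cal import *
t=viewer.read_camera("top");s=viewer.read_camera("scene")
cv2.imwrite("pics/c3.png",np.hstack([crop(t,92,145,90,90,4),crop(s,340,90,90,90,4)]))
E
```

```text
t: 2.33
tool_pos: [0.4729, 0.337, 0.1812]
orientation: [-0.305, 0.64, 0.304, 0.636]
ft_force: [0.2, 0.3, 1.3]
width: 0.0879
t 2.3333 pos [0.4729 0.337  0.1812] jaw 51.0 xaxis [-0.004 -0.003 -1.   ] q [ 0.6   0.41  1.76  0.    0.98 -0.29] w 0.0879 F [0.2 0.3 1.3]
turn -0.0 shift cm after turn [10.52 -0.18  0.18]
```

View pics/c3.png

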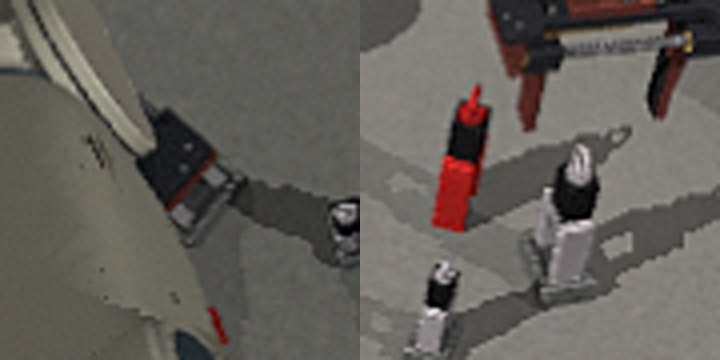

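The gripper straddles the larger hook. In the scene crop the fingers are at (530,110) and (665,100) and the hook is below at (575,200). Descending.

```bash
python3 -m jog '[[2.5,0,0,0,0,0,1],[2.5,0,0,0,0,0,1],[2.5,0,0,0,0,0,1],[2,0,0,0,0,0,1],[1,0,0,0,0,0,1],[0,0,0,0,0,0,1],[0,0,0,0,0,0,1]]'; python3 off.py .475 .337 .076 51
python3 - <<'E'
import cv2,numpy as np
from cal import *
s=viewer.read_camera("scene")
cv2.imwrite("pics/c4.png",crop(s,350,90,90,90,6,[[.475,.337,.095]]))
E
```

```text
t: 3.02
tool_pos: [0.4745, 0.3391, 0.0787]
orientation: [-0.305, 0.638, 0.305, 0.638]
ft_force: [0.5, -0.2, -0.1]
width: 0.0874
t 3.0167 pos [0.4745 0.3391 0.0787] jaw 51.11 xaxis [ 0.001  0.001 -1.   ] q [ 0.6   0.56  1.81  0.    0.77 -0.29] w 0.0874 F [ 0.5 -0.2 -0.1]
turn 0.002 shift cm after turn [ 0.27 -0.17 -0.13]
```

View pics/c4.png

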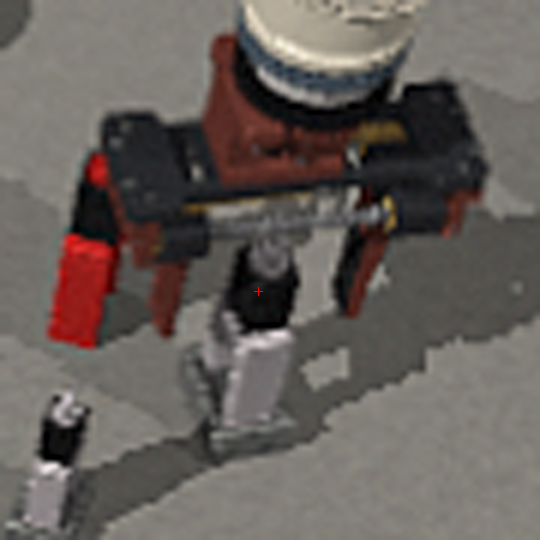

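In the scene crop the fingers, at (165,300) and (360,270), straddle the black grip at (268,290). The remaining offset is mostly along the jaws, so closing will centre it.

```bash
python3 -m jog '[[0.2,-0.1,0.1,0,0,0,0.6],[0,0,0.1,0,0,0,0],[0,0,0,0,0,0,0],[0,0,0,0,0,0,0],[0,0,0,0,0,0,0],[0,0,0,0,0,0,0],[0,0,0,0,0,0,0],[0,0,0,0,0,0,0]]' 40; python3 off.py .475 .337 .076 51
```

```text
t: 3.73
tool_pos: [0.4763, 0.339, 0.0757]
orientation: [-0.305, 0.638, 0.305, 0.638]
ft_force: [0.8, -0.1, -0.1]
width: 0.038
t 3.7333 pos [0.4763 0.339  0.0757] jaw 51.04 xaxis [-0. -0. -1.] q [ 0.6   0.57  1.8   0.    0.77 -0.29] w 0.038 F [ 0.8 -0.1 -0.1]
turn 0.0008 shift cm after turn [-0.03 -0.03 -0.24]
```

```bash
python3 -m jog '[[0,0,0,0,0,0,0],[0,0,0,0,0,0,0],[0,0,0,0,0,0,0],[0,0,0,0,0,0,0],[-1,0,0,0,0,0,0],[-2,0,0,0,0,0,0],[-2,0,0,0,0,0,0],[0,0,0,0,0,0,0]]' 40; python3 off.py .476 .339 .25 51
```

```text
t: 4.4
tool_pos: [0.4782, 0.3404, 0.1293]
orientation: [-0.304, 0.636, 0.305, 0.64]
ft_force: [0.6, 0.4, -1.8]
width: 0.026
t 4.4 pos [0.4782 0.3404 0.1293] jaw 51.05 xaxis [ 0.005  0.003 -1.   ] q [ 0.6   0.49  1.78  0.    0.87 -0.29] w 0.026 F [ 0.6  0.4 -1.8]
turn 0.0009 shift cm after turn [-12.07   0.06  -0.18]
```

```bash
python3 -m jog '[[-3,0,0,0,0,0,0],[-3,0,0,0,0,0,0],[-3,0,0,0,0,0,0],[-3,0,0,0,0,0,0],[0,0,0,0.12,0,0,0],[0,0,0,0.12,0,0,0],[0,0,0,0.12,0,0,0],[0,0,0,0.12,0,0,0]]'; python3 -m jog '[[0,0,0,0.12,0,0,0],[0,0,0,0.12,0,0,0],[0,0,0,0.12,0,0,0],[0,0,0,0.12,0,0,0],[0,0,0,0.12,0,0,0],[0,0,0,0.12,0,0,0],[0,0,0,0.12,0,0,0],[0,0,0,0.12,0,0,0]]';python3 -m jog '[[0,0,0,0.12,0,0,0],[0,0,0,0.12,0,0,0],[0,0,0,0.12,0,0,0],[0,0,0,0.12,0,0,0],[0,0,0,0.12,0,0,0],[0,0,0,0.1,0,0,0],[0,0,0,0,0,0,0]]'; python3 off.py .463 -.268 .25 -71.5
```

```text
t: 5.07
tool_pos: [0.4759, 0.3388, 0.2451]
orientation: [-0.142, 0.693, 0.142, 0.692]
ft_force: [0.8, 0.2, -2.8]
width: 0.0259
t: 5.73
tool_pos: [0.4758, 0.3388, 0.2447]
orientation: [0.193, 0.68, -0.194, 0.68]
ft_force: [-0.0, 0.0, -2.3]
width: 0.0258
t: 6.32
tool_pos: [0.4759, 0.3388, 0.2448]
orientation: [0.414, 0.573, -0.415, 0.573]
ft_force: [-0.4, 0.4, -3.1]
width: 0.0255
t 6.3167 pos [0.4759 0.3388 0.2448] jaw -71.76 xaxis [-0.001 -0.001 -1.   ] q [0.6  0.34 1.7  0.   1.1  1.85] w 0.0255 F [-0.4  0.4 -3.1]
turn -0.0046 shift cm after turn [ -0.48 -20.47  57.13]
```

```bash
python3 -m jog '[[0,-1.28,3.57,0,0,0,0],[0,-1.28,3.57,0,0,0,0],[0,-1.28,3.57,0,0,0,0],[0,-1.28,3.57,0,0,0,0],[0,-1.28,3.57,0,0,0,0],[0,-1.28,3.57,0,0,0,0],[0,-1.28,3.57,0,0,0,0],[0,-1.28,3.57,0,0,0,0]]'; python3 -m jog '[[0,-1.28,3.57,0,0,0,0],[0,-1.28,3.57,0,0,0,0],[0,-1.28,3.57,0,0,0,0],[0,-1.28,3.57,0,0,0,0],[0,-1.28,3.57,0,0,0,0],[0,-1.28,3.57,0,0,0,0],[0,-1.28,3.57,0,0,0,0],[0,0,0,0,0,0,0]]'; python3 off.py .463 -.268 .25 -71.5
```

```text
t: 6.98
tool_pos: [0.4688, 0.0341, 0.2454]
orientation: [0.412, 0.575, -0.412, 0.574]
ft_force: [0.7, -0.6, -2.6]
width: 0.0262
t: 7.65
tool_pos: [0.4635, -0.2354, 0.2456]
orientation: [0.413, 0.573, -0.414, 0.574]
ft_force: [-0.5, -0.1, -3.3]
width: 0.026
t 7.65 pos [ 0.4635 -0.2354  0.2456] jaw -71.59 xaxis [ 0.001 -0.003 -1.   ] q [-0.49  0.24  1.84 -0.    1.06  0.76] w 0.026 F [-0.5 -0.1 -3.3]
turn -0.0016 shift cm after turn [-0.43 -1.08  3.08]
```

```bash
python3 -m jog '[[0,-1.08,3.08,0,0,0,0],[2,0,0,0,0,0,0],[2,0,0,0,0,0,0],[0,0,0,0,0,0,0],[0,0,0,0,0,0,0]]'; python3 off.py .463 -.268 .205 -71.5
python3 - <<'E'
import cv2,numpy as np
from cal import *
t=viewer.read_camera("top");s=viewer.read_camera("scene")
for c in("top","scene"):
  for l in("eye","hook_bay","hook_grip"): print(c,l,[(x["xyz"],x["conf"]) for x in viewer.landmark_of(l,c)])
e=[[.463,-.268,.104]]
cv2.imwrite("pics/c5.png",np.hstack([crop(t,312,145,80,90,5,e),crop(s,205,205,80,90,5,e)]))
E
```

```text
t: 8.07
tool_pos: [0.462, -0.2616, 0.2046]
orientation: [0.413, 0.575, -0.413, 0.573]
ft_force: [-0.2, 0.5, -3.0]
width: 0.0259
t 8.0667 pos [ 0.462  -0.2616  0.2046] jaw -71.45 xaxis [-0.003  0.002 -1.   ] q [-0.54  0.31  1.85  0.    0.98  0.71] w 0.0259 F [-0.2  0.5 -3. ]
turn 0.0008 shift cm after turn [-0.04 -0.11  0.64]
top eye [([0.5634, -0.4489, 0.1086], 0.89), ([0.254, -0.3524, 0.1026], 0.89)]
top hook_bay []
top hook_grip [([0.377, 0.3412, 0.0923], 0.57)]
scene eye [([0.5585, -0.4487, 0.1068], 0.74), ([0.4649, -0.2712, 0.1047], 0.71), ([0.2541, -0.3518, 0.1033], 0.57)]
scene hook_bay [([0.3803, 0.337, 0.0399], 0.65), ([0.464, -0.2638, 0.1828], 0.48)]
scene hook_grip [([0.3789, 0.3437, 0.095], 0.87), ([0.4621, -0.2622, 0.2281], 0.66)]
```

View pics/c5.png

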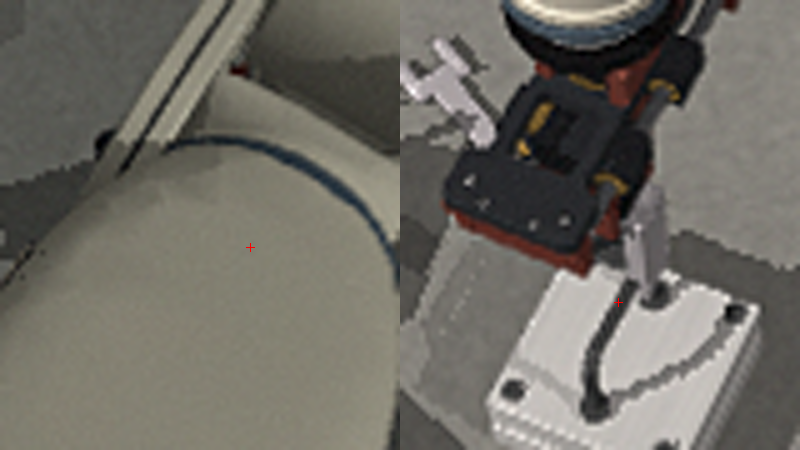

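In the scene crop the marker falls on the bar at (619,302), so the eye estimate holds. The hook's leg is above it at (648,235). I correct by 6 mm along the bar, then descend.

```bash
python3 -m jog '[[0,-0.1,0.6,0,0,0,0],[1,0,0,0,0,0,0],[1,0,0,0,0,0,0],[1,0,0,0,0,0,0],[0.5,0,0,0,0,0,0],[0,0,0,0,0,0,0]]'; python3 off.py .463 -.268 .123 -71.5;python3 -m jog '[[0.5,0,0,0,0,0,0],[0.5,0,0,0,0,0,0],[0.5,0,0,0,0,0,0],[0.5,0,0,0,0,0,0],[0.5,0,0,0,0,0,0],[0.5,0,0,0,0,0,0],[0,0,0,0,0,0,0]]'; python3 off.py .463 -.268 .123 -71.5
```

```text
t: 8.97
tool_pos: [0.4628, -0.2676, 0.1685]
orientation: [0.413, 0.575, -0.414, 0.572]
ft_force: [-0.0, -0.2, -2.3]
width: 0.0256
t 8.9667 pos [ 0.4628 -0.2676  0.1685] jaw -71.56 xaxis [-0.003  0.002 -1.   ] q [-0.55  0.37  1.87  0.    0.91  0.7 ] w 0.0256 F [-0.  -0.2 -2.3]
turn -0.0011 shift cm after turn [4.55 0.02 0.06]
t: 9.55
tool_pos: [0.4642, -0.2682, 0.1399]
orientation: [0.414, 0.574, -0.413, 0.574]
ft_force: [3.8, 0.8, -2.7]
width: 0.0256
t 9.55 pos [ 0.4642 -0.2682  0.1399] jaw -71.57 xaxis [ 0.  0. -1.] q [-0.55  0.41  1.89  0.    0.85  0.7 ] w 0.0256 F [ 3.8  0.8 -2.7]
turn -0.0012 shift cm after turn [ 1.69 -0.11 -0.06]
```

```bash
python3 -m jog '[[0.5,0,0,0,0,0,0],[0.4,0,0,0,0,0,0],[0.3,0,0,0,0,0,0],[0.2,0,0,0,0,0,0],[0,0,0,0,0,0,0]]'; python3 off.py .463 -.268 .123 -71.5;python3 -m jog '[[0.2,0,0,0,0,0,0],[0,0,0,0,0,0,0],[0,0,0,0,0,0,0]]'; python3 off.py .463 -.268 .123 -71.5
python3 - <<'E'
import cv2,numpy as np
from cal import *
s=viewer.read_camera("scene")
cv2.imwrite("pics/c6.png",crop(s,205,215,80,80,6))
E
```

```text
t: 9.97
tool_pos: [0.4627, -0.2678, 0.1257]
orientation: [0.413, 0.575, -0.414, 0.573]
ft_force: [0.2, 0.4, -3.6]
width: 0.0257
t 9.9667 pos [ 0.4627 -0.2678  0.1257] jaw -71.54 xaxis [-0.003  0.001 -1.   ] q [-0.55  0.43  1.89 -0.    0.82  0.7 ] w 0.0257 F [ 0.2  0.4 -3.6]
turn -0.0008 shift cm after turn [0.27 0.02 0.03]
t: 10.22
tool_pos: [0.4635, -0.2682, 0.1245]
orientation: [0.413, 0.574, -0.414, 0.573]
ft_force: [-0.5, 0.0, -3.1]
width: 0.0255
t 10.2167 pos [ 0.4635 -0.2682  0.1245] jaw -71.56 xaxis [-0.001  0.    -1.   ] q [-0.55  0.43  1.89 -0.    0.81  0.7 ] w 0.0255 F [-0.5  0.  -3.1]
turn -0.0011 shift cm after turn [ 0.15 -0.04 -0.04]
```

View pics/c6.png

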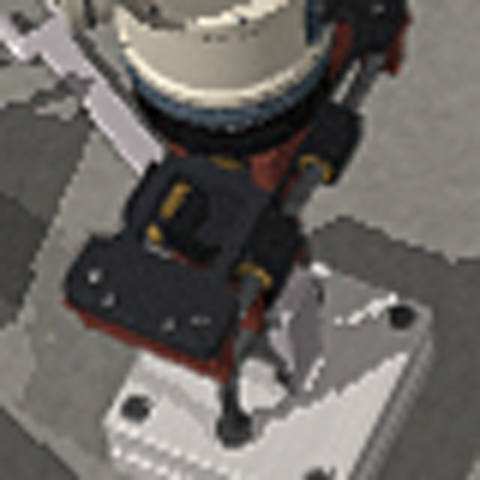

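The hook straddles the bow in the scene crop (leg at (300,320), bow upright at (235,410)). The lateral gate force has gone, which suggests the bar passed the gate. I go on down gently until the feet touch the die.

```bash
python3 -m jog '[[0.15,0,0,0,0,0,0],[0.15,0,0,0,0,0,0],[0,0,0,0,0,0,0],[0,0,0,0,0,0,0]]'; python3 -m jog '[[0.15,0,0,0,0,0,0],[0.1,0,0,0,0,0,0],[0,0,0,0,0,0,0],[0,0,0,0,0,0,0]]'; python3 off.py .463 -.268 .123 -71.5
```

```text
t: 10.6
tool_pos: [0.4638, -0.2682, 0.1216]
orientation: [0.413, 0.574, -0.413, 0.574]
ft_force: [0.5, 0.1, -3.0]
width: 0.0256
t: 10.93
tool_pos: [0.4639, -0.2683, 0.1191]
orientation: [0.413, 0.574, -0.413, 0.574]
ft_force: [-0.2, 0.5, -2.2]
width: 0.0256
t 10.9333 pos [ 0.4639 -0.2683  0.1191] jaw -71.56 xaxis [-0.  0. -1.] q [-0.55  0.44  1.9  -0.    0.8   0.7 ] w 0.0256 F [-0.2  0.5 -2.2]
turn -0.0011 shift cm after turn [-0.39 -0.08 -0.05]
```

```bash
python3 -m jog '[[0.15,0,0,0,0,0,0],[0.1,0,0,0,0,0,0],[0,0,0,0,0,0,0],[0,0,0,0,0,0,0]]'; python3 -m jog '[[0.1,0,0,0,0,0,0],[0.1,0,0,0,0,0,0],[0,0,0,0,0,0,0],[0,0,0,0,0,0,0]]'; python3 off.py .463 -.268 .123 -71.5
python3 - <<'E'
import cv2,numpy as np
from cal import *
s=viewer.read_camera("scene")
for c in("top","scene"):
  if c=="top":viewer.read_camera(c)
  for l in("eye","hook_bay","hook_grip"): print(c,l,[(x["xyz"],x["conf"]) for x in viewer.landmark_of(l,c)])
E
```

```text
t: 11.27
tool_pos: [0.4642, -0.2684, 0.1175]
orientation: [0.413, 0.573, -0.413, 0.574]
ft_force: [-1.6, 0.7, 7.2]
width: 0.0259
t: 11.6
tool_pos: [0.4644, -0.2684, 0.1174]
orientation: [0.413, 0.573, -0.413, 0.574]
ft_force: [-7.8, 3.4, 26.7]
width: 0.0258
t 11.6 pos [ 0.4644 -0.2684  0.1174] jaw -71.56 xaxis [ 0.001 -0.    -1.   ] q [-0.55  0.44  1.9   0.    0.8   0.7 ] w 0.0258 F [-7.8  3.4 26.7]
turn -0.001 shift cm after turn [-0.56 -0.12 -0.09]
top eye [([0.5622, -0.4498, 0.106], 0.98), ([0.2513, -0.3554, 0.0995], 0.72)]
top hook_bay [([0.3779, 0.339, 0.038], 0.61)]
top hook_grip [([0.3792, 0.3401, 0.0939], 0.86)]
scene eye [([0.2504, -0.3504, 0.1034], 0.89), ([0.5609, -0.4505, 0.1082], 0.59), ([0.465, -0.273, 0.0933], 0.58), ([0.4605, -0.2677, 0.1041], 0.56)]
scene hook_bay [([0.4643, -0.2719, 0.0936], 0.62), ([0.3811, 0.3362, 0.0381], 0.52)]
scene hook_grip [([0.4635, -0.2697, 0.138], 0.74), ([0.3787, 0.3382, 0.0918], 0.73)]
```

The feet met the die at TCP z 0.1175, with a clear upward force. I relieve the load, open the gripper and retract.

```bash
python3 -m jog '[[-0.2,0,0,0,0,0,0],[0,0,0,0,0,0,0],[0,0,0,0,0,0,0.4],[0,0,0,0,0,0,0.6],[0,0,0,0,0,0,1],[0,0,0,0,0,0,1],[0,0,0,0,0,0,1],[0,0,0,0,0,0,1]]'; python3 -m jog '[[0,0,0,0,0,0,1],[0,0,0,0,0,0,1],[-0.5,0,0,0,0,0,1],[-1.5,0,0,0,0,0,1],[-3,0,0,0,0,0,1],[-3,0,0,0,0,0,1],[-4,0,0,0,0,0,1],[-4,0,0,0,0,0,1]]'; python3 -m jog '[[0,4,0,0,0,0,1],[0,4,0,0,0,0,1],[0,4,0,0,0,0,1],[0,4,0,0,0,0,1],[0,4,0,0,0,0,1],[0,4,0,0,0,0,1],[0,0,0,0,0,0,1],[0,0,0,0,0,0,1]]'; python3 off.py .463 -.268 .123 -71.5
python3 - <<'E'
import cv2,numpy as np
from cal import *
t=viewer.read_camera("top")
for c in("top","scene"):
  if c=="scene":s=viewer.read_camera(c)
  for l in("eye","hook_bay","hook_grip"): print(c,l,[(x["xyz"],x["conf"]) for x in viewer.landmark_of(l,c)])
e=[[.463,-.268,.104]]
cv2.imwrite("pics/c7.png",np.hstack([crop(t,325,160,66,66,6),crop(s,217,228,66,66,6)]))
E
```

```text
t: 12.67
tool_pos: [0.4639, -0.2683, 0.1165]
orientation: [0.413, 0.574, -0.413, 0.574]
ft_force: [-0.8, 0.1, 0.0]
width: 0.0622
t: 13.33
tool_pos: [0.4633, -0.2679, 0.2782]
orientation: [0.413, 0.574, -0.413, 0.573]
ft_force: [1.3, -0.2, 0.2]
width: 0.0873
t: 14.0
tool_pos: [0.6928, -0.1912, 0.2759]
orientation: [0.413, 0.574, -0.413, 0.574]
ft_force: [0.2, -1.0, 0.2]
width: 0.0877
t 14.0 pos [ 0.6928 -0.1912  0.2759] jaw -71.44 xaxis [-0.001  0.    -1.   ] q [-0.29  0.52  1.35 -0.    1.27  0.96] w 0.0877 F [ 0.2 -1.   0.2]
turn 0.0011 shift cm after turn [ 15.3  -24.22   0.  ]
top eye [([0.2531, -0.3534, 0.0978], 0.97), ([0.5613, -0.4522, 0.106], 0.88), ([0.4653, -0.263, 0.101], 0.68)]
top hook_bay [([0.3776, 0.3414, 0.0387], 0.68), ([0.4654, -0.2683, 0.0891], 0.51)]
top hook_grip [([0.463, -0.2709, 0.141], 0.85), ([0.3781, 0.3413, 0.0949], 0.68)]
scene eye [([0.4639, -0.2684, 0.1067], 0.91), ([0.2528, -0.3489, 0.102], 0.78), ([0.5635, -0.4493, 0.1064], 0.73)]
scene hook_bay [([0.4653, -0.2718, 0.0946], 0.67), ([0.3823, 0.3376, 0.0376], 0.61)]
scene hook_grip [([0.4649, -0.2685, 0.1373], 0.77), ([0.378, 0.3379, 0.093], 0.62)]
```

View pics/c7.png

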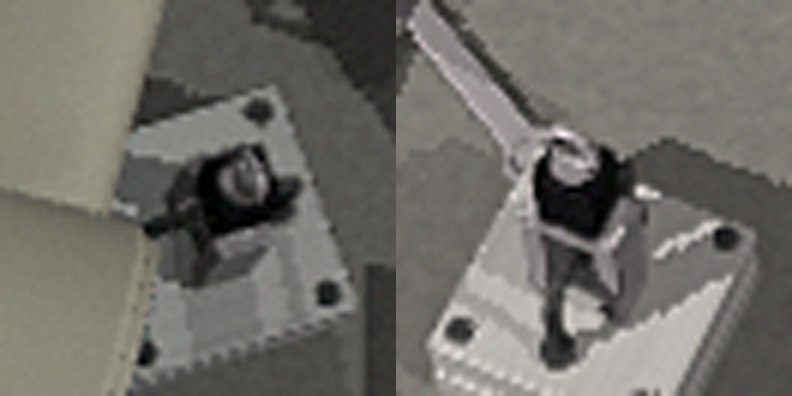

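Both views show the hook standing upright over the bow, free of the gripper: grip at (240,180) in the top crop and (575,190) in the scene crop, with legs on both sides of the bar. The grip is about 37 mm above the eye, as specified. Handing in.

```bash
python3 -c "
from cell import ticket
print(ticket.close_job())"
```

```text
the job is handed in; nothing more can be done
None
```

The larger grey snap hook is clipped on the square white die's bow. I released it, moved the arm clear and handed the job in at about 14 s of the 42 s allowed.

- **Grasp and pressing:** The jaws closed to 26 mm, the hook's thickness. About 4 N of side force appeared while the bar pushed the gate and was gone once the bar was past it. The feet then met the die with a force of about 27 N.
- **Position after release:** Both cameras show the hook upright over the bar. The networks put the grip at z of about 0.137–0.141 and the eye at about 0.101–0.107, so the grip is roughly 30–40 mm above it; the expected value is 38 mm and the gate shuts below 46 mm. Horizontally the grip and eye agree to within about 8 mm.
- **Not confirmed:** I could not see the gate flap itself. That it is shut is inferred from the height and from the side force disappearing.
- **Disagreement:** The feet touched the die with the gripper about 5 mm lower than planned, which suggests I gripped the hook a few millimetres below its grip's centre. The position after release still fits the requirement.

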